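# Find the rocking sill tile and open the hatch

## Robot

A 7-joint arm with a two-finger parallel gripper is mounted at the origin on the work surface. World frame = base frame: x ahead of the robot, y to its left, z up, the work surface at z = 0. Lengths are in m, angles in rad, forces in N, time in s.
With the tool pointing down it reaches from about 0.425 to 0.95 m from the base axis. Payload 4.7 kg.
Tool frame: the origin (TCP) lies at the centre of the arm's flange, where the gripper is bolted on; the fingertips stand 182 mm ahead of it and the grasp point (between the pads) lies 164 mm ahead of it; y points along the fingers, x is the direction in which the jaws open and shut, and the axes are right-handed (so a half turn about y gives the same grasp; the last joint's range is limited). The gripper opens to 87 mm and grips with 3 to 60 N. Pads are 19 mm wide; open, the fingers measure 117 mm over their backs; the gripper's body (75 mm by 190 mm) begins 51 mm behind the grasp point.
Start: joints at [-1.329, 0.469, -0.049, 1.532, 0.024, 1.141, -0.082], TCP at [0.181, 0.65, 0.405] pointing down, gripper open.
Joint ranges: [-2.59, 2.59], [-0.33, 1.99], [-1.39, 1.29], [0.1, 2.45], [-1.04, 4.18], [0.21, 1.99], [-2.66, 2.66]. Speed limits (rad/s): [2.57, 2.57, 3.14, 3.14, 3.14, 3.14, 3.14].

## Interface

Orientations are given as a unit quaternion [x, y, z, w].
In Python, from cell import robot, snapshot gives the robot as it stands.
- The arm moves only by the shell command python3 -m creep 'ROWS'. ROWS is JSON, a list of rows, each an object with "translation": the shift along the world's x, y, z in cm, a list of three; "spin": the turn about the world's z in rad; "gripper": the opening, from 0 (shut) to 1 (fully open). In form: [{"translation": [dx, dy, dz], "spin": spin, "gripper": gripper}, ...]. A call has exactly 8 rows; each row is the pose to reach, as a shift and turn from the pose commanded when the call began; what a row does not reach only later rows make up. A row lasts 1/8 s, in which the tool goes at most 62.5 mm and 10.7 degrees, less where a joint would pass 70% of its speed; a pose out of reach is approached as far as the arm can. A call with a gripper value outside its range is refused whole. The fingers move at their own pace and stop on an object; the grip force is fixed at half the most. Time passes only in rows, so rows that repeat a pose let the fingers close, or fill a call up. It gives the time, the measured TCP pose, the force and the opening at its end, in the units of the state.
- robot.sense(): the state, without advancing time (a new reading comes with each control period).
- snapshot(name): name is "side" or "top"; returns a dict with "frame" (420x560x3 uint8, blue, green, red), "camera_matrix" (3x3 intrinsics, pixels), "cam_to_world" (4x4, takes a point from camera to world coordinates). Camera axes: x right, y down, z forward; pixel columns grow to the right and rows downward; lengths in m; the calibration is good to about 2 mm. A picture is of the moment at which its call begins. There is no depth.
- robot.sign_off(): hands the job in, once; it reports no verdict.
The state is a dict: "clock": time; "joint_pos": joint angles; "qvel": joint speeds; "joint_efforts": joint torques, N m; "tool_pos": TCP position; "orientation": TCP orientation; "wrist_force": force on the tool from outside, world axes, zero at the start; "wrist_torque": the same for the moment, N m; "gripper_width": opening from 0.0 (shut) to 1.0 (fully open).
Only numpy, scipy, OpenCV 4.12 (cv2) and the standard library are available. Lean on these libraries where they do the work, as an engineer would, in place of code of your own. Each camera call takes 0.05 s, during which the arm holds its last target.

## Task

One of the four identical oblong tiles in the window sill is the pivoting cover over the water stopcock; the other three are bedded solid. With the fingertips press the tiles near their far edge, not hard enough to chip the glaze, until you find the one that rocks, tip it, then push its raised near edge up and over, away from you, until it stands fully open past upright against its stop. Leave the cups, kettle, honey pot and clip lid standing where they are.

Things in the scene. Friction and masses are not known exactly. Their poses are not given: they have to be found in the camera images.
- sill: raised tiled window-sill ledge, fixed, 85 mm high; depth along its x from -135 to +215 mm, length along its y +-450 mm. Origin at work-surface height under the middle of the row of four oblong tiles; +x points to the far side, away from the robot, +y to the robot's left. The row lies along y, flush with the top, with a plain strip 60 mm wide between the second and third tile.
- place_1 (a point): centre of the glazed upper face of the leftmost oblong tile (ledge x 0, y +195 mm, 85 mm up). A fixed point of the ledge with the ledge's axes, it stays when a tile tips. All four tiles look alike: 130 mm along x, 100 mm along y, 12 mm thick with the steel backing, a 3 mm open joint round them. Three are bedded solid; any one of the four is the pivoting cover.
- place_2 (a point): the same point of the second tile from the left (ledge y +85 mm). The cover tile turns on a cross pin along y, 50 mm in from its far edge, 80 mm from its near edge, 12 mm below the glazed face. Only a press on the 50 mm beyond the pin moves it: the far edge sinks into the hatch and the near edge rises. It takes about 3 to 6 N at 15 mm from the far edge.
- place_3 (a point): the same point of the third tile from the left (ledge y -85 mm). The cover's pin is stiff: it stays at whatever angle it is left. Beyond the pin a fingertip can go down 50 mm below the glazed face. Pushing the raised part away at 50 to 70 mm above the pin takes about 2 to 4 N, more at the stop. More than 60 N on anything chips the glaze.
- place_4 (a point): the same point of the rightmost tile (ledge x 0, y -195 mm, 85 mm up), also fixed to the ledge
- hatch (a joint): angle (rad) of the one cover tile, wherever it is: 0 shut and flush; grows as its far edge sinks and its near edge rises (0.15 is 7 mm down at the far edge, 12 mm up at the near one); 1.57 upright, backing towards the robot, the former near edge 80 mm above the pin; 1.75 fully open, leaning slightly away from the robot at its stop
- cup_1: small glass cup, loose, 50 mm across the rim, 38 mm across the foot, 55 mm high, origin under its foot; it stands on the near half of the plain strip between tiles 2 and 3
- cup_2: glass cup like cup_1, loose, origin under its foot; it stands on the 63 mm terracotta edge on the robot's side of the tile row
- cup_3: glass cup like cup_1, loose, origin under its foot; it stands on the ledge beyond the tile row
- kettle: squat aluminium kettle, loose, 132 mm across, 89 mm high to the lid and about 145 mm over the bail handle, spout along its +x to 99 mm from the axis; origin under its base; it stands on the left end of the ledge
- honey_pot: closed ceramic honey pot, loose, 82 mm across, 95 mm high over its knob; origin under its base; on the right end of the ledge
- clip_lid: silicone jar lid with a wire spring clip, loose, disc 88 mm across, 19 mm high, the wire reaching 57 mm from the centre along its -y; origin under its centre; lies on the ledge beyond the tile row
There are look-alikes about, which are no part of the job. Leave any purple look-alike of the cup_3 alone. There is more than one size of the honey_pot; the job needs the larger.

How it is judged:
On the way, in this order (a step that is already met when the one before it is completed fails the run):
1. the pivoting tile has been found and tipped by a press on its far edge (value of joint hatch between 0.12 and 1.3 rad), for 0.1 s.
2. the cover has been pushed past upright (value of joint hatch above 1.62 rad), for 0.2 s.
At the end, for the whole second after the job is handed in: The cover tile stands open past upright (at least 1.62 rad of its 1.75 rad) and at rest; cups, kettle, honey pot and clip lid stand upright within 15 mm of where they were (value of joint hatch above 1.62 rad and velocity of joint hatch between -0.05 and 0.05 rad/s and distance of each of cup_1, cup_2, cup_3, kettle, honey_pot, clip_lid from where it was at the start of the episode below 0.015 m and angle between each of cup_1, cup_2, cup_3, kettle, honey_pot, clip_lid's own z axis and vertical below 0.15 rad); the robot touches nothing.
It fails at once if a cup, the kettle, the honey pot or the clip lid is lifted, pushed away (over 15 mm) or tipped (not (distance of each of cup_1, cup_2, cup_3, kettle, honey_pot, clip_lid from where it was at the start of the episode below 0.015 m and angle between each of cup_1, cup_2, cup_3, kettle, honey_pot, clip_lid's own z axis and vertical below 0.15 rad)).
It fails at once if the fingers press on anything with more than 60 N (the glaze chips) (contact force between the fingers and anything else above 60 N).
It also fails if it takes over 61 s, if anything falls off the work surface, if the arm or the gripper's body presses on something with over 40 N, if the wrist force passes 120 N, or if a joint passes its speed limit or range.

## Working session

There is one attempt and no reset: what is moved stays moved. The work goes in short steps, Python scripts to look and compute and a shell command to move; the robot and the scene stay as the last step left them, time stands still between calls to the robot, and variables do not carry over. Pictures are saved under pics/ and viewed, and the job is handed in when it is done.

```bash
ls; mkdir -p pics; python3 - <<'E'
from cell import robot, snapshot
import cv2, numpy as np
for n in ("side","top"):
    s=snapshot(n); cv2.imwrite(f"pics/{n}0.png",s["frame"]); print(n,s["camera_matrix"],s["cam_to_world"])
print(robot.sense())
E
```

```text
pics
side [[382.48873929   0.         276.54882204]
 [  0.         382.48873929 212.45658294]
 [  0.           0.           1.        ]] [[-0.99484982 -0.07818202  0.06450901  0.47254824]
 [-0.09937768  0.62709911 -0.77257413  0.84710091]
 [ 0.01994786 -0.77500599 -0.63163898  0.76239078]
 [ 0.          0.          0.          1.        ]]
top [[541.48142406   0.         282.62665329]
 [  0.         541.48142406 214.13350689]
 [  0.           0.           1.        ]] [[-0.02765752 -0.98297985  0.18161958  0.27106883]
 [-0.99945906  0.02395856 -0.02252942  0.02585204]
 [ 0.01779462 -0.18214445 -0.98311075  1.59168566]
 [ 0.          0.          0.          1.        ]]
{'clock': 0.1, 'joint_pos': array([-1.3289056 ,  0.4693642 , -0.04860048,  1.53353808,  0.02408449,
        1.14099935, -0.08229259]), 'qvel': array([-0.00213657, -0.00203747,  0.00222073, -0.00173808,  0.00094623,
        0.00066372,  0.00137435]), 'joint_efforts': array([ 4.45835258e-04, -5.09170461e+01, -8.12342274e-02, -2.36830974e+01,
       -6.14978070e-02,  3.44160595e-02,  5.30281943e-05]), 'tool_pos': array([0.18047367, 0.65020999, 0.40381721]), 'orientation': array([ 0.56328822,  0.42746629, -0.42841856, -0.56252687]), 'wrist_force': array([-0.89464858, -0.65056968,  0.17810979]), 'wrist_torque': array([ 0.00933084,  0.07819002, -0.00945917]), 'gripper_width': 1.001656400449154}
```

View pics/top0.png

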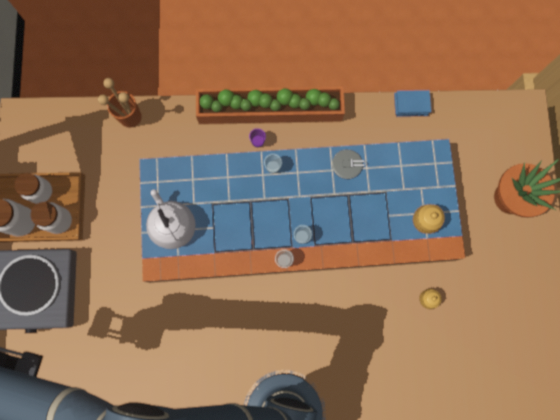

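View pics/side0.png

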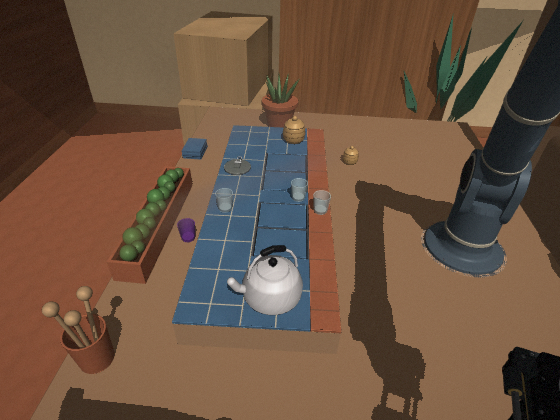

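```bash
python3 - <<'E'
from cell import robot
from scipy.spatial.transform import Rotation as R
s=robot.sense(); print(R.from_quat(s["orientation"]).as_matrix().round(3))
E
```

```text
[[ 0.267 -0.    -0.964]
 [ 0.964 -0.002  0.267]
 [-0.002 -1.    -0.   ]]
```

```bash
cat > h.py <<'E'
from cell import robot, snapshot
import cv2, numpy as np
def proj(s,uv,z):
    K=s["camera_matrix"];T=s["cam_to_world"]
    uv=np.atleast_2d(uv).astype(float)
    d=np.c_[(uv-K[[0,1],2])/K[[0,1],[0,1]],np.ones(len(uv))]@T[:3,:3].T
    o=T[:3,3]; return o+d*((z-o[2])/d[:,2])[:,None]
def pix(s,P):
    T=s["cam_to_world"];K=s["camera_matrix"]
    c=(np.atleast_2d(P)-T[:3,3])@T[:3,:3]; q=c@K.T
    return q[:,:2]/q[:,2:]
E
python3 - <<'E'
from h import *
s=snapshot("top"); f=s["frame"]; hsv=cv2.cvtColor(f,cv2.COLOR_BGR2HSV)
cv2.imwrite("pics/topzoom.png",cv2.resize(f[125:290,130:475],None,fx=2.3,fy=2.3,interpolation=cv2.INTER_CUBIC))
s2=snapshot("side");cv2.imwrite("pics/sidezoom.png",cv2.resize(s2["frame"][115:345,170:390],None,fx=2.6,fy=2.6,interpolation=cv2.INTER_CUBIC))
for p in [(200,200),(235,230),(272,225),(330,220),(212,225),(251,230),(400,160),(300,255),(435,220)]: print(p,hsv[p[1],p[0]])
m=((hsv[...,0]>95)&(hsv[...,0]<120)&(hsv[...,1]>90)).astype(np.uint8)
n,l,st,c=cv2.connectedComponentsWithStats(m)
for i in np.argsort(-st[1:,4])[:10]+1: print(st[i],c[i], cv2.minAreaRect(np.argwhere(l==i)[:,::-1].astype(np.float32)))
E
```

```text
(200, 200) [103 113 156]
(235, 230) [104 111 152]
(272, 225) [103 115 153]
(330, 220) [103 112 152]
(212, 225) [105  93 123]
(251, 230) [114  31  81]
(400, 160) [ 20   5 166]
(300, 255) [  9 147 109]
(435, 220) [ 20 144 199]
[ 289  196   62   51 2321] [321.73287376 218.36665231] ((319.6734924316406, 220.255859375), (48.01200866699219, 58.51943588256836), 85.60128784179688)
[ 189  203   62   48 2040] [226.425      224.00147059] ((220.25875854492188, 226.64007568359375), (46.846092224121094, 59.820777893066406), 86.42366790771484)
[ 252  200   39   48 1649] [271.17161916 223.61249242] ((271.2588806152344, 223.62437438964844), (45.88309860229492, 36.05100631713867), 85.91438293457031)
[ 350  194   40   47 1630] [369.5809816  216.89447853] ((369.6546936035156, 216.82882690429688), (46.23601531982422, 35.84320068359375), 84.0938491821289)
[395  92  36  23 770] [412.32987013 102.97012987] ((412.5, 103.0), (35.0, 22.0), 0.0)
[387 190  34  24 683] [403.14055637 201.1420205 ] ((403.73675537109375, 201.55088806152344), (21.68519401550293, 33.05994415283203), 86.18592071533203)
[159 157  32  23 647] [174.28438949 168.08346213] ((174.20135498046875, 168.01991271972656), (20.42133331298828, 31.663043975830078), 86.18592071533203)
[194 155  32  22 647] [209.36476043 165.77743431] ((209.5, 165.5), (21.0, 31.0), 90.0)
[229 153  32  22 645] [244.17829457 163.50697674] ((244.0875701904297, 163.40077209472656), (20.647212982177734, 31.313901901245117), 86.42366790771484)
[195 179  32  22 641] [210.55382215 189.91263651] ((210.45916748046875, 189.8463134765625), (20.2105655670166, 31.87530517578125), 86.42366790771484)
```

View pics/topzoom.png

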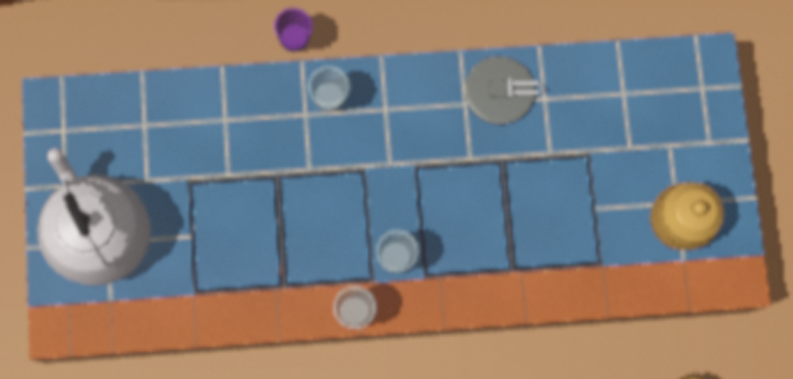

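View pics/sidezoom.png

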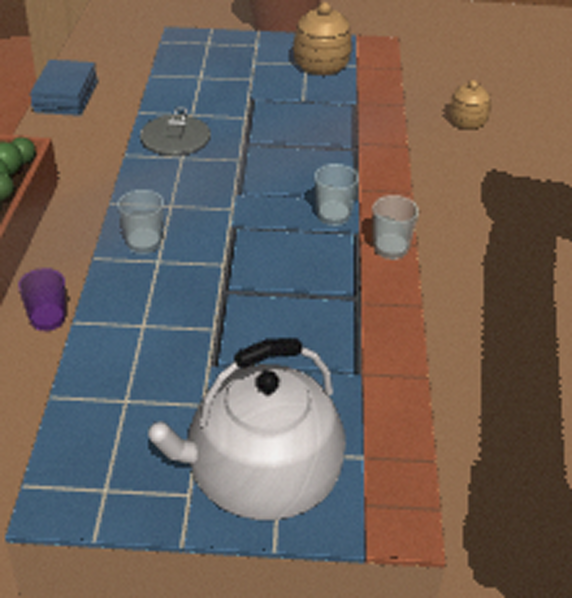

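```bash
python3 - <<'E'
from h import *
s=snapshot("top"); z=lambda a: np.array(a)/2.3+[130,125]
C=proj(s,z([(22,78),(735,33),(768,308),(30,360)]),.085)[:,:2]
M=np.array([[.215,.45],[.215,-.45],[-.135,-.45],[-.135,.45]])
# tile row outline corners (outer joint): left: far-left, tile4 far-right,near-right,near-left
T=proj(s,z([(191,183),(590,156),(600,264),(196,290)]),.085)[:,:2]
MT=np.array([[.0665,.2465],[.0665,-.2465],[-.0665,-.2465],[-.0665,.2465]])
def fit(A,B):
    a=A-A.mean(0);b=B-B.mean(0); th=np.arctan2((a[:,0]*b[:,1]-a[:,1]*b[:,0]).sum(),(a*b).sum())
    R=np.array([[np.cos(th),-np.sin(th)],[np.sin(th),np.cos(th)]]); t=B.mean(0)-R@A.mean(0); return th,R,t,(A@R.T+t-B)*1e3
for A,B in((M,C),(MT,T),(np.r_[M,MT],np.r_[C,T])):
    th,R,t,r=fit(A,B); print(th,t,r.round(1).tolist())
print(np.linalg.norm(C-np.roll(C,1,0),axis=1),np.linalg.norm(T-np.roll(T,1,0),axis=1))
for k,y in enumerate([.195,.085,-.085,-.195]):
    print(k+1,[ (R@[x,y]+t).round(4).tolist() for x in (-.065,0,.05,.065)])
# objects: foot centers
for n,uv,zz in (("cup2rim",(355,303),.14),("cup1rim",(398,246),.14),("cup3rim",(328,82),.14),("lid",(500,90),.1),("pot",(700,208),.18),("kettle",(88,225),.17)):
    P=proj(s,z([uv]),zz)[0]; print(n,P.round(3),(R.T@(P[:2]-t)).round(3))
E
```

```text
0.04305575025130193 [ 0.52496076 -0.06109578] [[-0.2, 0.2], [-0.5, 1.0], [0.1, -3.0], [0.6, 1.8]]
0.041632612686249806 [ 0.52592737 -0.06228721] [[0.3, -0.9], [-1.5, 1.8], [1.2, 0.1], [-0.0, -1.0]]
0.0428265992569572 [ 0.52544387 -0.06168691] [[0.4, -0.4], [-0.1, 0.4], [0.5, -3.6], [1.2, 1.2], [-0.4, -0.2], [-1.7, 2.5], [1.0, 0.6], [-0.8, -0.4]]
[0.35087157 0.90081199 0.35045437 0.89523013] [0.13266255 0.49577823 0.13563722 0.49396089]
1 [[0.4522, 0.1304], [0.5171, 0.1331], [0.567, 0.1353], [0.582, 0.1359]]
2 [[0.4569, 0.0205], [0.5218, 0.0232], [0.5718, 0.0254], [0.5867, 0.026]]
3 [[0.4641, -0.1494], [0.5291, -0.1466], [0.579, -0.1445], [0.594, -0.1438]]
4 [[0.4689, -0.2593], [0.5338, -0.2565], [0.5837, -0.2544], [0.5987, -0.2537]]
cup2rim [ 0.423 -0.009  0.14 ] [-0.1    0.057]
cup1rim [ 0.489 -0.061  0.14 ] [-0.037  0.002]
cup3rim [0.691 0.016 0.14 ] [0.169 0.071]
lid [ 0.687 -0.197  0.1  ] [ 0.156 -0.142]
pot [ 0.518 -0.411  0.18 ] [-0.022 -0.348]
kettle [0.518 0.297 0.17 ] [0.008 0.359]
```

```bash
python3 -m creep '[{"translation":[2,-2,4],"spin":0.1,"gripper":0},{"translation":[5,-6,6],"spin":0.2,"gripper":0},{"translation":[8,-11,6],"spin":0.3126,"gripper":0},{"translation":[11,-15.5,6],"spin":0.3126,"gripper":0},{"translation":[14,-20,6],"spin":0.3126,"gripper":0},{"translation":[17.5,-24.5,6],"spin":0.3126,"gripper":0},{"translation":[21,-29,6],"spin":0.3126,"gripper":0},{"translation":[24,-33.5,6],"spin":0.3126,"gripper":0}]'
```

```text
clock: 1.25
tool_pos: [0.4216, 0.3136, 0.4649]
orientation: [0.49, 0.51, -0.51, -0.49]
wrist_force: [0.1, 0.7, -0.3]
gripper_width: 0.172
```

```bash
python3 -m creep '[{"translation":[3.5,-5,0],"spin":0,"gripper":0},{"translation":[7,-10,0],"spin":0,"gripper":0},{"translation":[11,-15,0],"spin":0,"gripper":0},{"translation":[14.65,-20.3,-3],"spin":0,"gripper":0},{"translation":[14.65,-20.3,-8],"spin":0,"gripper":0},{"translation":[14.65,-20.3,-13],"spin":0,"gripper":0},{"translation":[14.65,-20.3,-17],"spin":0,"gripper":0},{"translation":[14.65,-20.3,-17],"spin":0,"gripper":0}]'
python3 - <<'E'
from h import *
cv2.imwrite("pics/side1.png",snapshot("side")["frame"]); s=snapshot("top");cv2.imwrite("pics/top1.png",s["frame"]); r=robot.sense();print(r["tool_pos"],r["wrist_force"])
E
```

```text
clock: 2.25
tool_pos: [0.5658, 0.1122, 0.292]
orientation: [-0.488, -0.508, 0.513, 0.491]
wrist_force: [-0.3, -1.1, 0.7]
gripper_width: 0.009
[0.56759177 0.1125381  0.29579886] [ 0.3988429  -0.02515081  0.56408433]
```

View pics/side1.png

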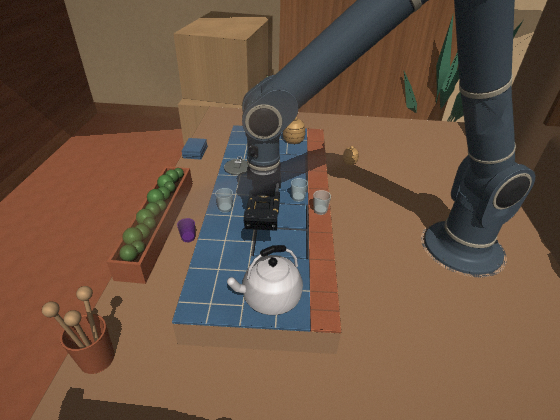

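View pics/top1.png

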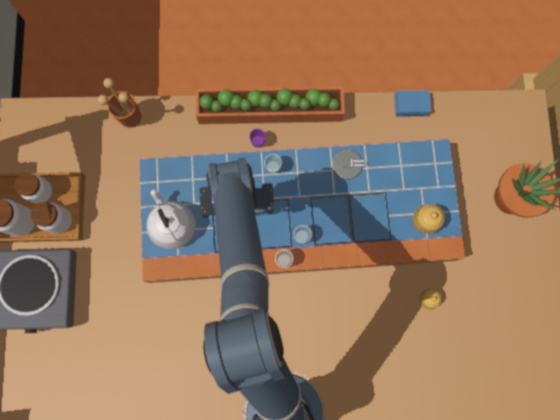

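```bash
python3 -m creep '[{"translation":[0,-0.2,-1.2],"spin":0,"gripper":0},{"translation":[0,-0.2,-2.0],"spin":0,"gripper":0},{"translation":[0,-0.2,-2.2],"spin":0,"gripper":0},{"translation":[0,-0.2,-2.4],"spin":0,"gripper":0},{"translation":[0,-0.2,-2.6],"spin":0,"gripper":0},{"translation":[0,-0.2,-2.7],"spin":0,"gripper":0},{"translation":[0,-0.2,-2.7],"spin":0,"gripper":0},{"translation":[0,-0.2,-2.7],"spin":0,"gripper":0}]'
```

```text
clock: 3.35
tool_pos: [0.5671, 0.1104, 0.2678]
orientation: [0.489, 0.51, -0.51, -0.489]
wrist_force: [0.6, 0.4, 0.3]
gripper_width: 0.003
```

```bash
python3 -m creep '[{"translation":[0,0,-0.1],"spin":0,"gripper":0},{"translation":[0,0,-0.1],"spin":0,"gripper":0},{"translation":[0,0,-0.2],"spin":0,"gripper":0},{"translation":[0,0,-0.2],"spin":0,"gripper":0},{"translation":[0,0,-0.3],"spin":0,"gripper":0},{"translation":[0,0,-0.3],"spin":0,"gripper":0},{"translation":[0,0,-0.3],"spin":0,"gripper":0},{"translation":[0,0,-0.3],"spin":0,"gripper":0}]'
```

```text
clock: 4.35
tool_pos: [0.5677, 0.1104, 0.2653]
orientation: [0.49, 0.511, -0.51, -0.489]
wrist_force: [0.9, -1.4, 4.5]
gripper_width: 0.005
```

```bash
python3 -m creep '[{"translation":[0,0,-0.1],"spin":0,"gripper":0},{"translation":[0,0,-0.1],"spin":0,"gripper":0},{"translation":[0,0,-0.2],"spin":0,"gripper":0},{"translation":[0,0,-0.2],"spin":0,"gripper":0},{"translation":[0,0,-0.2],"spin":0,"gripper":0},{"translation":[0,0,-0.2],"spin":0,"gripper":0},{"translation":[0,0,-0.2],"spin":0,"gripper":0},{"translation":[0,0,-0.2],"spin":0,"gripper":0}]'; python3 - <<'E'
from h import *
r=robot.sense();print(r["tool_pos"],r["wrist_force"])
E
```

```text
clock: 5.35
tool_pos: [0.568, 0.1104, 0.2634]
orientation: [0.49, 0.511, -0.509, -0.489]
wrist_force: [3.2, -0.5, 4.9]
gripper_width: 0.002
[0.56800198 0.11042854 0.26344754] [ 3.20236226 -0.49076462  4.85623812]
```

```bash
python3 -m creep '[{"translation":[0,0,-0.15],"spin":0,"gripper":0},{"translation":[0,0,-0.3],"spin":0,"gripper":0},{"translation":[0,0,-0.45],"spin":0,"gripper":0},{"translation":[0,0,-0.6],"spin":0,"gripper":0},{"translation":[0,0,-0.7],"spin":0,"gripper":0},{"translation":[0,0,-0.8],"spin":0,"gripper":0},{"translation":[0,0,-0.9],"spin":0,"gripper":0},{"translation":[0,0,-1.0],"spin":0,"gripper":0}]'; python3 - <<'E'
from h import *
s=snapshot("side");cv2.imwrite("pics/side2.png",cv2.resize(s["frame"][115:345,170:390],None,fx=2.6,fy=2.6,interpolation=cv2.INTER_CUBIC))
E
```

```text
clock: 6.35
tool_pos: [0.5687, 0.1104, 0.2536]
orientation: [0.491, 0.512, -0.509, -0.488]
wrist_force: [5.8, 0.7, 4.7]
gripper_width: 0.006
```

View pics/side2.png

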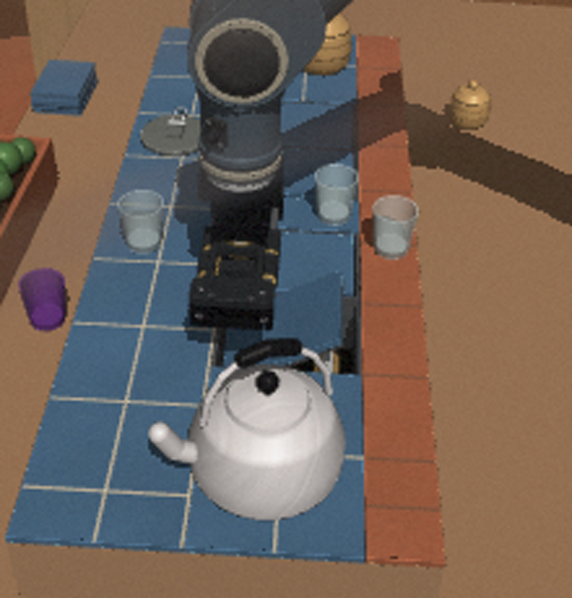

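The leftmost tile (zoom region 270-350, 235-375) has its near edge up: it is the cover. I'll press further before going round to the near side.

```bash
python3 -m creep '[{"translation":[0,0,-0.2],"spin":0,"gripper":0},{"translation":[0,0,-0.4],"spin":0,"gripper":0},{"translation":[0,0,-0.55],"spin":0,"gripper":0},{"translation":[0,0,-0.7],"spin":0,"gripper":0},{"translation":[0,0,-0.85],"spin":0,"gripper":0},{"translation":[0,0,-1.0],"spin":0,"gripper":0},{"translation":[0,0,-1.1],"spin":0,"gripper":0},{"translation":[0,0,-1.2],"spin":0,"gripper":0}]'
```

```text
clock: 7.4
tool_pos: [0.5663, 0.1104, 0.2403]
orientation: [-0.489, -0.51, 0.511, 0.49]
wrist_force: [0.7, 0.3, 3.0]
gripper_width: 0.003
```

```bash
python3 -m creep '[{"translation":[0,0,3],"spin":0,"gripper":0},{"translation":[0,0,8],"spin":0,"gripper":0},{"translation":[0,0,13],"spin":0,"gripper":0},{"translation":[0,0,17],"spin":0,"gripper":0},{"translation":[-4,-0.2,17],"spin":0,"gripper":0},{"translation":[-9,-0.4,17],"spin":0,"gripper":0},{"translation":[-12.3,-0.5,17],"spin":0,"gripper":0},{"translation":[-12.3,-0.5,17],"spin":0,"gripper":0}]'; python3 - <<'E'
from h import *
r=robot.sense();print(r["tool_pos"],r["wrist_force"])
s=snapshot("side");cv2.imwrite("pics/side3.png",cv2.resize(s["frame"][115:345,170:390],None,fx=2.6,fy=2.6,interpolation=cv2.INTER_CUBIC))
E
```

```text
clock: 8.4
tool_pos: [0.4409, 0.1051, 0.4096]
orientation: [-0.488, -0.509, 0.512, 0.49]
wrist_force: [1.1, -0.3, 0.4]
gripper_width: 0.004
[0.44091292 0.10512829 0.40960281] [ 1.09830661 -0.310465    0.43532357]
```

View pics/side3.png

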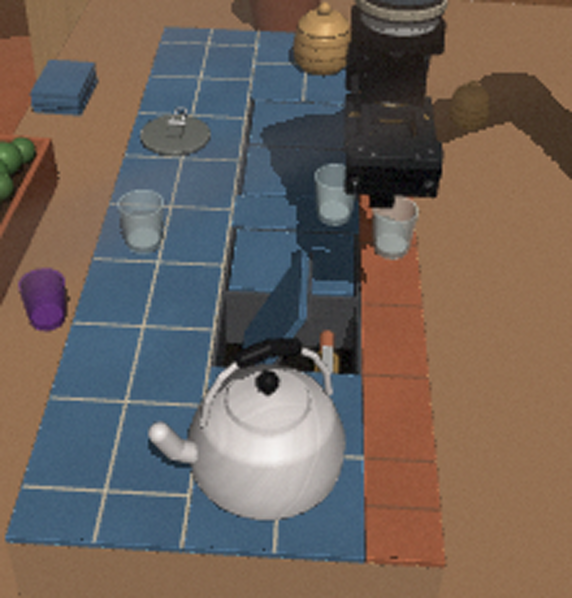

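```bash
python3 -m creep '[{"translation":[0,0,-4],"spin":0,"gripper":0},{"translation":[0,0,-8],"spin":0,"gripper":0},{"translation":[0,0,-10.5],"spin":0,"gripper":0},{"translation":[0,0,-10.5],"spin":0,"gripper":0},{"translation":[1,0.05,-10.5],"spin":0,"gripper":0},{"translation":[2,0.1,-10.5],"spin":0,"gripper":0},{"translation":[2.7,0.12,-10.5],"spin":0,"gripper":0},{"translation":[3.3,0.15,-10.5],"spin":0,"gripper":0}]'
```

```text
clock: 9.45
tool_pos: [0.4777, 0.1069, 0.3062]
orientation: [0.49, 0.511, -0.51, -0.489]
wrist_force: [-0.3, -0.3, 0.5]
gripper_width: 0.002
```

```bash
python3 -m creep '[{"translation":[0.5,0.02,0],"spin":0,"gripper":0},{"translation":[1,0.04,0],"spin":0,"gripper":0},{"translation":[1.5,0.06,0],"spin":0,"gripper":0},{"translation":[2,0.08,0],"spin":0,"gripper":0},{"translation":[2.5,0.1,0],"spin":0,"gripper":0},{"translation":[3,0.13,0],"spin":0,"gripper":0},{"translation":[3.5,0.15,0],"spin":0,"gripper":0},{"translation":[4,0.17,0],"spin":0,"gripper":0}]'
```

```text
clock: 10.45
tool_pos: [0.5174, 0.1087, 0.3058]
orientation: [0.489, 0.51, -0.51, -0.489]
wrist_force: [-0.5, 1.0, 0.4]
gripper_width: 0.004
```

```bash
python3 - <<'E'
from h import *
s=snapshot("side");cv2.imwrite("pics/side4.png",cv2.resize(s["frame"][115:345,170:390],None,fx=2.6,fy=2.6,interpolation=cv2.INTER_CUBIC))
r=robot.sense();print(r["tool_pos"],r["wrist_force"])
E
```

```text
[0.51801567 0.10867772 0.30584483] [-0.01442585  0.55875906  0.7635726 ]
```

View pics/side4.png

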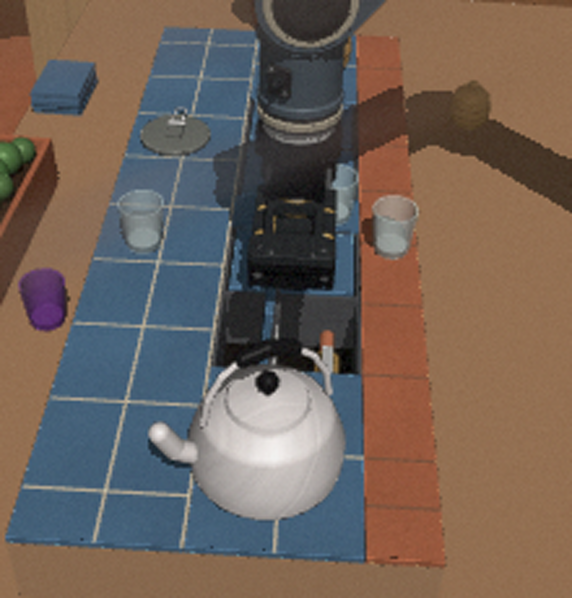

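The tile now shows nearly edge-on (zoom about 270, 300-350), i.e. about upright. I'll push on gently to the stop.

```bash
python3 -m creep '[{"translation":[0.3,0.01,0],"spin":0,"gripper":0},{"translation":[0.5,0.02,0],"spin":0,"gripper":0},{"translation":[0.7,0.03,0],"spin":0,"gripper":0},{"translation":[0.9,0.04,0],"spin":0,"gripper":0},{"translation":[1.1,0.05,0],"spin":0,"gripper":0},{"translation":[1.2,0.05,0],"spin":0,"gripper":0},{"translation":[1.3,0.06,0],"spin":0,"gripper":0},{"translation":[1.3,0.06,0],"spin":0,"gripper":0}]'
```

```text
clock: 11.5
tool_pos: [0.5301, 0.1092, 0.3057]
orientation: [0.489, 0.51, -0.51, -0.489]
wrist_force: [-0.3, 0.6, -0.4]
gripper_width: 0.002
```

```bash
python3 -m creep '[{"translation":[0.1,0,0],"spin":0,"gripper":0},{"translation":[0.2,0.01,0],"spin":0,"gripper":0},{"translation":[0.3,0.01,0],"spin":0,"gripper":0},{"translation":[0.4,0.02,0],"spin":0,"gripper":0},{"translation":[0.4,0.02,0],"spin":0,"gripper":0},{"translation":[0.5,0.02,0],"spin":0,"gripper":0},{"translation":[0.5,0.02,0],"spin":0,"gripper":0},{"translation":[0.5,0.02,0],"spin":0,"gripper":0}]'
python3 - <<'E'
from h import *
s=snapshot("side");cv2.imwrite("pics/side5.png",cv2.resize(s["frame"][190:290,230:330],None,fx=6,fy=6,interpolation=cv2.INTER_CUBIC))
r=robot.sense();print(r["tool_pos"],r["wrist_force"])
E
```

```text
clock: 12.5
tool_pos: [0.5338, 0.1094, 0.3055]
orientation: [-0.488, -0.509, 0.512, 0.49]
wrist_force: [-6.6, -0.6, 5.4]
gripper_width: -0.0
[0.53379215 0.10939209 0.30554552] [-6.77198908 -0.06110655  4.08726915]
```

View pics/side5.png

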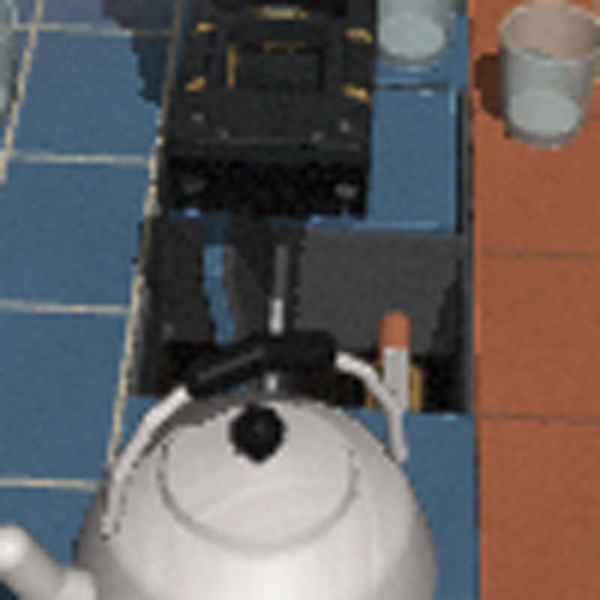

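```bash
python3 -m creep '[{"translation":[0.1,0,0],"spin":0,"gripper":0},{"translation":[0.1,0,0],"spin":0,"gripper":0},{"translation":[0.2,0.01,0],"spin":0,"gripper":0},{"translation":[0.2,0.01,0],"spin":0,"gripper":0},{"translation":[0.2,0.01,0],"spin":0,"gripper":0},{"translation":[0.2,0.01,0],"spin":0,"gripper":0},{"translation":[0.2,0.01,0],"spin":0,"gripper":0},{"translation":[0.2,0.01,0],"spin":0,"gripper":0}]'
```

```text
clock: 13.55
tool_pos: [0.5347, 0.1095, 0.3055]
orientation: [-0.487, -0.508, 0.513, 0.491]
wrist_force: [-10.8, -0.7, 8.7]
gripper_width: 0.004
```

```bash
python3 -m creep '[{"translation":[-2,-0.1,0],"spin":0,"gripper":0},{"translation":[-5,-0.2,0],"spin":0,"gripper":0},{"translation":[-7,-0.3,2],"spin":0,"gripper":0},{"translation":[-8,-0.3,7],"spin":0,"gripper":0},{"translation":[-8,-0.3,12],"spin":0,"gripper":0},{"translation":[-8,-0.3,16],"spin":0,"gripper":0},{"translation":[-8,-0.3,16],"spin":0,"gripper":0},{"translation":[-8,-0.3,16],"spin":0,"gripper":0}]'
python3 - <<'E'
from h import *
s=snapshot("side");cv2.imwrite("pics/side6.png",cv2.resize(s["frame"][190:290,230:330],None,fx=6,fy=6,interpolation=cv2.INTER_CUBIC))
s=snapshot("top");cv2.imwrite("pics/top6.png",s["frame"])
r=robot.sense();print(r["tool_pos"],r["wrist_force"])
E
```

```text
clock: 14.55
tool_pos: [0.4571, 0.1065, 0.4654]
orientation: [0.49, 0.511, -0.51, -0.489]
wrist_force: [1.1, 0.4, -0.3]
gripper_width: 0.005
[0.45688462 0.10645394 0.46449164] [ 0.22670457 -1.05604854 -0.17779415]
```

View pics/side6.png

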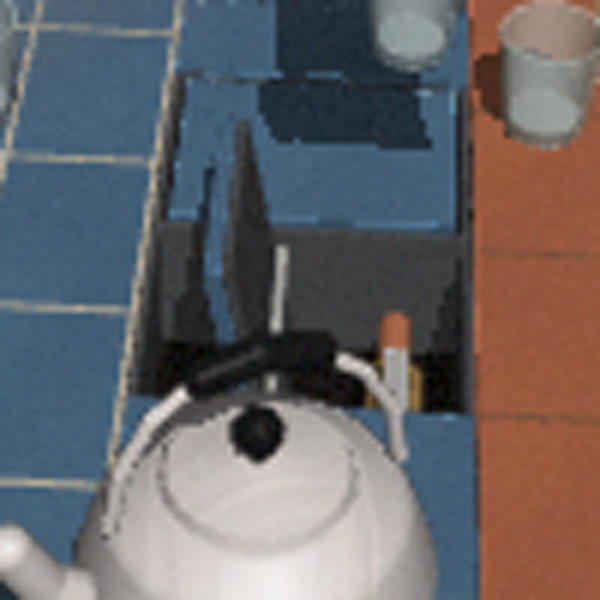

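View pics/top6.png

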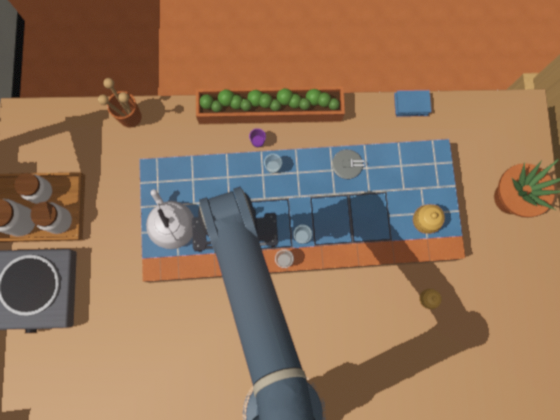

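```bash
python3 - <<'E'
from h import *
s=snapshot("side"); th=.0428;t=np.array([.5254,-.0617]);c,n=np.cos(th),np.sin(th)
def W(x,y,z): return [c*x-n*y+t[0],n*x+c*y+t[1],z]
for a in (1.5,1.57,1.62,1.68,1.75):
    o=[]
    for y in (.145,.245):
      for off in (0,.012):
        x=.015-.08*np.cos(a)+off*np.sin(a); z=.073+.08*np.sin(a)+off*np.cos(a)
        p=pix(s,W(x,y,z))[0]; o.append(((p-[230,190])*6).round(0).tolist())
    o.append(((pix(s,W(.015,.145,.073))[0]-[230,190])*6).round(0).tolist())
    print(a,o)
E
```

```text
1.5 [[298.0, 110.0], [270.0, 107.0], [285.0, 268.0], [255.0, 265.0], [281.0, 248.0]]
1.57 [[285.0, 108.0], [257.0, 107.0], [271.0, 267.0], [241.0, 265.0], [281.0, 248.0]]
1.62 [[276.0, 108.0], [248.0, 108.0], [261.0, 266.0], [230.0, 266.0], [281.0, 248.0]]
1.68 [[264.0, 108.0], [237.0, 109.0], [249.0, 266.0], [218.0, 267.0], [281.0, 248.0]]
1.75 [[251.0, 109.0], [224.0, 112.0], [235.0, 267.0], [205.0, 270.0], [281.0, 248.0]]
```

The pin shows at (281,248), exactly where predicted. The backing's top edge runs (243,120)-(230,285), which fits 1.75 rad ((251,109)-(235,267)) and is well past 1.62. I'll do one more numeric check on the loose objects, then hand in.

```bash
python3 - <<'E'
from h import *
a=cv2.imread("pics/side0.png");b=snapshot("side")["frame"];A=cv2.imread("pics/top0.png");B=snapshot("top")["frame"]
def shift(p,q,x,y,w,h):
    t=p[y:y+h,x:x+w]; r=cv2.matchTemplate(q[y-8:y+h+8,x-8:x+w+8],t,cv2.TM_CCOEFF_NORMED); _,v,_,l=cv2.minMaxLoc(r); return l[0]-8,l[1]-8,round(v,2)
for n,bx in dict(cup3=(260,148,28,28),cup1=(291,222,24,24),cup2=(274,247,24,24),lid=(330,148,38,34),pot=(412,202,36,34),kettle=(146,188,40,62)).items(): print("top",n,shift(A,B,*bx))
for n,bx in dict(cup1=(288,175,24,28),cup2=(311,187,24,28),cup3=(213,185,24,30),kettle=(225,245,80,72),lid=(222,153,32,24),pot=(281,115,26,30)).items(): print("side",n,shift(a,b,*bx))
r=robot.sense();print(r["clock"],r["wrist_force"],abs(r["qvel"]).max())
robot.sign_off()
E
```

```text
top cup3 (0, 0, 1.0)
top cup1 (0, 0, 0.85)
top cup2 (0, 0, 1.0)
top lid (0, 0, 1.0)
top pot (0, 0, 1.0)
top kettle (0, 0, 1.0)
side cup1 (0, 0, 0.89)
side cup2 (0, 0, 1.0)
side cup3 (0, 0, 0.99)
side kettle (0, 0, 0.96)
side lid (0, 0, 0.99)
side pot (-1, 0, 0.5)
14.8 [-0.09877811  0.16573234 -0.03794803] 0.006158734048665167
the job is handed in; nothing more can be done
```

The cover was the leftmost tile, the first one I pressed. It gave way at about 5 N near its far edge. I tipped it to roughly 1 rad, then pushed its raised near edge up and over from the near side until it stopped. I handed the job in at 14.8 s.

**Cover:** In the last side picture the pin is where it was predicted. The raised edge fits about 1.75 rad, well past the 1.62 rad limit. I judged the angle from that picture alone, since the joint itself gives no reading. The push force rose to about 14 N at the stop. No reading at the end of a move came near the 60 N limit.

**Loose objects:** Template matching between the first and last pictures shows no shift for the cups, kettle and clip lid in either view. The honey pot shows none in the top view, with a perfect match. In the side view it gave a weak match (0.5) with a 1-pixel offset, probably because the arm was partly in front of it.

**Robot:** The arm was clear of everything at hand-in, with wrist force about 0 N and the joints at rest.

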